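# Dial the code on the key box and open its cover

### The job

Set the key box's three thumbwheels to 4, 2, 5 from left to right, each with that many dots facing straight up. Press the wheels lightly (never more than 12 N on them or on the box; they ride at different heights, so feel for them). Only once the code is set, slide the cover fully open, away from you, leaving the wheels on the code and the mouse, red case and eye-drop bottle where they are.

Things in the scene. Friction and masses are not known exactly. Their poses are not given: they have to be found in the camera images.
- lockbox: Grey key box fixed on the desk, 150 (x) by 240 (y) by 60 mm high, top plate at 60 mm. Origin: centre of underside; x away from the robot, y to its left (turned with the box), z up. Three thumbwheels in a row stick up from its right part; front left is a compartment under a sliding cover. The 12 N limit holds for all touches on box and wheels, not the cover.
- wheel_1 (a joint): Left (first) thumbwheel: smooth black drum, radius 26 mm, 22 mm wide, axle along box y. Faces 60 degrees apart carry 1 to 6 white dots like a die, grey lines between; the number set faces straight up. Value rad = (number-1) x 1.047; stops 0.35 rad beyond 1 and 6, no wrap. Grows as its top rolls away from the robot (box +x), 26 mm of rim per rad. A brake holds it (3.5 N at the rim).
- wheel_2 (a joint): Middle (second) thumbwheel: smooth black drum, radius 26 mm, 22 mm wide, axle along box y. Faces 60 degrees apart carry 1 to 6 white dots like a die, grey lines between; the number set faces straight up. Value rad = (number-1) x 1.047; stops 0.35 rad beyond 1 and 6, no wrap. Grows as its top rolls away from the robot (box +x), 26 mm of rim per rad. A brake holds it (3.5 N at the rim).
- wheel_3 (a joint): Right (third) thumbwheel: smooth black drum, radius 26 mm, 22 mm wide, axle along box y. Faces 60 degrees apart carry 1 to 6 white dots like a die, grey lines between; the number set faces straight up. Value rad = (number-1) x 1.047; stops 0.35 rad beyond 1 and 6, no wrap. Grows as its top rolls away from the robot (box +x), 26 mm of rim per rad. A brake holds it (3.5 N at the rim).
- slot_1 (a point): Point on the box's top plate (60 mm up), mid-slot, straight below the top of wheel_1 (box x 0, y -4 mm). The rim stands 14 to 26 mm above it: each wheel rides at its own unmeasured height. The axle is sprung: pressed, the wheel sinks 1 mm per 1.5 N (12 mm at most) and rises again when let go. Pressing with about 4 to 6 N or more rolls it without slip.
- slot_2 (a point): Point on the box's top plate (60 mm up), mid-slot, straight below the top of wheel_2 (box x 0, y -48 mm). The rim stands 14 to 26 mm above it: each wheel rides at its own unmeasured height. The axle is sprung: pressed, the wheel sinks 1 mm per 1.5 N (12 mm at most) and rises again when let go. Pressing with about 4 to 6 N or more rolls it without slip.
- slot_3 (a point): Point on the box's top plate (60 mm up), mid-slot, straight below the top of wheel_3 (box x 0, y -92 mm). The rim stands 14 to 26 mm above it: each wheel rides at its own unmeasured height. The axle is sprung: pressed, the wheel sinks 1 mm per 1.5 N (12 mm at most) and rises again when let go. Pressing with about 4 to 6 N or more rolls it without slip.
- cover (a joint): Sliding cover of the compartment, aluminium plate 72 (x) by 81 (y) by 4 mm, top 64.5 mm above the desk. Value in m: 0 = shut, 0.066 = fully open at its stop; grows as it slides away from the robot along box +x. Friction about 2.5 N; it stays where left.
- cover_grip (a point): Middle of the top of the cover's black grip bar, a ridge 10 (x) by 50 (y) mm, standing 23 mm up from the middle of the cover; this point is 87.5 mm above the desk and moves with the cover. Shut, it is at box x -33, y 69 mm.
- mouse: Black computer mouse, 105 x 60 x 34 mm, loose bystander to the right of the box. Origin: centre of its underside.
- red_case: Flat red hard case with a dark panel on top, 120 x 60 x 30 mm, loose bystander to the left of the box. Origin: centre of its underside.
- eye_drops: Small brown eye-drop bottle with black dropper cap, 33 mm across, 102 mm tall, standing loose behind the box. Origin: centre of its underside.
There are look-alikes about, which are no part of the job. What is shaped like the eye_drops but blue is not meant.

How it is judged:
On the way, in this order (a step that is already met when the one before it is completed fails the run):
1. the three wheels show 4, 2, 5 while the cover is still shut (value of joint wheel_1 between 2.942 and 3.342 rad and value of joint wheel_2 between 0.847 and 1.247 rad and value of joint wheel_3 between 3.989 and 4.389 rad and value of joint cover below 0.006 m), for 0.2 s.
2. the cover is slid fully open with the code still set (value of joint wheel_1 between 2.942 and 3.342 rad and value of joint wheel_2 between 0.847 and 1.247 rad and value of joint wheel_3 between 3.989 and 4.389 rad and value of joint cover above 0.06 m), for 0.2 s.
At the end, for the whole second after the job is handed in: Wheels left to right at 4, 2, 5, each face within 0.2 rad (11 degrees) of straight up and at rest; cover open at least 60 of its 66 mm; mouse, red case and eye-drop bottle within 20 mm of where they were, the eye-drop bottle upright (all of step 2 and velocity of joint wheel_1 between -0.1 and 0.1 rad/s and velocity of joint wheel_2 between -0.1 and 0.1 rad/s and velocity of joint wheel_3 between -0.1 and 0.1 rad/s and distance of each of mouse, red_case, eye_drops from where it was at the start of the episode below 0.02 m and angle between eye_drops's own z axis and vertical below 0.2 rad); the robot touches nothing.
It fails at once if a wheel or the box is pressed with more than 12 N (contact force between anything else and lockbox above 12 N).
It fails at once if the cover is opened (more than 6 mm) while the code is not set (a wheel more than 0.25 rad off) (value of joint cover above 0.006 m and not (value of joint wheel_1 between 2.892 and 3.392 rad and value of joint wheel_2 between 0.797 and 1.297 rad and value of joint wheel_3 between 3.939 and 4.439 rad)).
It fails at once if the mouse is pushed more than 20 mm (distance of mouse from where it was at the start of the episode above 0.02 m).
It fails at once if the red case is pushed more than 20 mm (distance of red_case from where it was at the start of the episode above 0.02 m).
It fails at once if the eye-drop bottle is pushed more than 20 mm (distance of eye_drops from where it was at the start of the episode above 0.02 m).
It also fails if it takes over 67 s, if anything falls off the work surface, if the arm or the gripper's body presses on something with over 40 N, if the wrist force passes 120 N, or if a joint passes its speed limit or range.

### The arm

A 6-joint arm with a two-finger parallel gripper is mounted at the origin on a cart in front of the work surface, level with it; the furniture and walls round the work are solid. World frame = base frame: x ahead of the robot, y to its left, z up, the work surface at z = 0. Lengths are in m, angles in rad, forces in N, time in s.
With the tool pointing down it reaches from about 0.35 to 0.775 m from the base axis. Payload 5.5 kg.
Tool frame: the origin (TCP) lies between the finger pads; the fingertips stand 11 mm ahead of it and the grasp point (between the pads) lies 8 mm behind it (tips_ahead is the distance from the TCP to the fingertips, in m); z points along the fingers, y is the line along which they close (so a half turn about z gives the same grasp; the last joint's range is limited). The gripper opens to 85 mm and grips with 20 to 120 N. Pads are 22 mm wide; open, the fingers measure 114 mm over their backs; the gripper's body (76 mm by 85 mm) begins 54 mm behind the grasp point. The pads swing forward as they close: fully open they stand 13 mm farther back than shut.
Start: joints at [1.163, 0.313, 0.046, 1.304, 0, 1.431], TCP at [0.152, 0.555, 0.242] pointing down, gripper open.
Joint ranges: [-2.76, 2.76], [-0.86, 1.69], [-1.03, 1.26], [-2.2, 2.34], [-1.47, 1.5], [-3.14, 3.14]. Speed limits (rad/s): [2.57, 2.57, 3.14, 3.14, 3.14, 3.14].

### API

Orientations are given as a unit quaternion [w, x, y, z].
In Python, from workcell import * gives the robot as it stands. The module is installed in compiled form; this text tells all that it offers.
- The arm moves only by the tool jog_arm, never from a script. Its argument "moves" is a list of rows, each an object with "fingers": the closure, from 0 (fully open) to 1 (shut); "slide": the shift along the tool's x, y, z in mm, a list of three; "angular": the turn, a rotation vector about the tool's x, y, z in degrees, a list of three. A call has 1 to 10 rows; each row is the pose to reach, as a shift and turn from the pose commanded when the call began, along the tool's axes at that moment; what a row does not reach only later rows make up. A row lasts 1/12 s, in which the tool goes at most 41.7 mm and 7.16 degrees, less where a joint would pass 70% of its speed; a pose out of reach is approached as far as the arm can. A call with a gripper value outside its range is refused whole. The fingers move at their own pace and stop on an object; "squeeze" is the grip in N (left out, the last holds). Time passes only in rows, so rows that repeat a pose let the fingers close. It gives the time, the measured TCP pose, the force, the opening and the grip force at its end, in the units of the state.
- get_state(): the state, without advancing time (a new reading comes with each control period).
- read_camera(name): name is "side" or "top" or "wrist"; returns a dict with "color" (480x640x3 uint8, red, green, blue), "fovy" (degrees; the focal length in pixels is half the picture's height over the tangent of half this angle, whatever the lens; pixels are square), "cx", "cy" (the principal point, pixels), "world_from_camera" (4x4, takes a point from camera to world coordinates); the wrist camera has in their place "tool_from_camera" (4x4, takes a point from camera to tool coordinates, whose origin is the TCP and whose axes are the flange's). Camera axes: x right, y down, z forward; pixel columns grow to the right and rows downward; lengths in m; the calibration is good to about 2 mm. A picture is of the moment at which its call begins: read the wrist's pose just before it. There is no depth.
- hand_in(): hands the job in; it is judged then, once.
Trained networks look in a picture, given as the dict that the camera call returned (one of the last four; its "shot" number tells which), for a name from the list of things; names that differ only in an ending like _2 or _b are one class to them, and where a whole thing is asked for, a point or a joint stands for the part that bears it (a point fixed in the world has none). Each returns a list of dicts, best first, with "p" (0 to 1); they miss things now and then, are a little off and sometimes report something else, mostly with a low value. They report only what shows in the picture. A call takes as long as a camera call. They do not tell look-alikes from the thing itself.
- look_for(target, picture): "point" ([column, row] in pixels, amid what is visible of it).
- tip_of(target, picture): "point" ([column, row] in pixels: a listed point, or the origin of a listed thing).
The state is a dict: "clock": time; "joint_pos": joint angles; "qvel": joint speeds; "tau": joint torques, N m; "tcp_pos": TCP position; "orientation": TCP orientation; "wrist_force": force on the tool from outside, world axes, zero at the start; "ft_torque": the same for the moment, N m; "finger_gap": finger opening in m; "grip_force": force on a finger pad.
Only numpy, scipy, OpenCV 4.12 (cv2) and the standard library are available. Lean on these libraries where they do the work, as an engineer would, in place of code of your own. Each camera call takes 0.05 s, during which the arm holds its last target. There are 200 camera calls.

## Working session

There is one attempt and no reset: what is moved stays moved. The work goes in short steps, Python scripts to look and compute and a tool call to move; the robot and the scene stay as the last step left them, time stands still between calls to the robot, and variables do not carry over. Pictures are saved under pics/ and viewed, at most 10 in all, crops included, and the job is handed in when it is done.

Besides the shell and the picture viewer there is one more tool, called after "Request:" in YAML: its name, and indented under it one key for each argument. jog_arm: Moves the arm, as the interface text tells. Its arguments: {"type":"object","properties":{"moves":{"type":"array","items":{"type":"object","properties":{"fingers":{"type":"number"},"slide":{"type":"array","items":{"type":"number"}},"angular":{"type":"array","items":{"type":"number"}}}}},"squeeze":{"type":"number"}},"required":["moves"]}

```bash
mkdir -p pics; cat > h.py <<'E'
from workcell import *
import numpy as np, cv2
from scipy.spatial.transform import Rotation as R
def rot(q): return R.from_quat([q[1],q[2],q[3],q[0]])
def T(name):
    s=get_state(); p=read_camera(name)
    if name=='wrist':
        M=np.eye(4); M[:3,:3]=rot(s['orientation']).as_matrix(); M[:3,3]=s['tcp_pos']
        W=M@np.array(p['tool_from_camera'])
    else: W=np.array(p['world_from_camera'])
    return p,W
def f(p): return 240/np.tan(np.radians(p['fovy'])/2)
def ray(p,W,uv,z):
    d=W[:3,:3]@np.array([(uv[0]-p['cx'])/f(p),(uv[1]-p['cy'])/f(p),1]); o=W[:3,3]
    return o+d*(z-o[2])/d[2]
def proj(p,W,X):
    c=np.linalg.inv(W)@np.append(X,1); return [p['cx']+f(p)*c[0]/c[2],p['cy']+f(p)*c[1]/c[2]]
def save(n,img): cv2.imwrite('pics/'+n,img[...,::-1])
E
python3 - <<'E'
from h import *
np.set_printoptions(precision=4,suppress=True)
s=get_state(); print({k:np.round(v,3) for k,v in s.items()})
Z=dict(slot_1=.06,slot_2=.06,slot_3=.06,cover_grip=.0875,lockbox=0,mouse=0,red_case=0,eye_drops=0)
for c in ['top','side']:
    p,W=T(c); save(c+'0.png',p['color']); print(c,W[:3,3],f(p))
    for n,z in Z.items():
        for r in tip_of(n,p)[:2]: print(n,round(r['p'],2),np.round(r['point']),ray(p,W,r['point'],z))
E
```

```text
{'clock': np.float64(0.0), 'joint_pos': array([ 1.163,  0.314,  0.045,  1.304, -0.   ,  1.431]), 'qvel': array([ 0.001, -0.   ,  0.   , -0.   ,  0.001,  0.002]), 'tau': array([ -0.001, -48.063,  29.854,   0.02 ,  -0.   ,  -0.   ]), 'tcp_pos': array([0.152, 0.554, 0.241]), 'orientation': array([-0.   ,  0.133,  0.991, -0.001]), 'wrist_force': array([-0.154,  0.364,  0.45 ]), 'ft_torque': array([ 0.022,  0.031, -0.023]), 'grip_force': np.float64(0.0), 'finger_gap': np.float64(0.085)}
top [0.4656 0.0713 0.9324] 467.5321073210833
slot_1 0.63 [322. 268.] [0.482  0.0327 0.06  ]
slot_1 0.63 [340. 279.] [ 0.462  -0.0011  0.06  ]
slot_2 0.63 [322. 268.] [0.482  0.0327 0.06  ]
slot_2 0.63 [340. 279.] [ 0.462  -0.0011  0.06  ]
slot_3 0.63 [322. 268.] [0.482  0.0327 0.06  ]
slot_3 0.63 [340. 279.] [ 0.462  -0.0011  0.06  ]
cover_grip 0.6 [250. 272.] [0.47   0.1634 0.0875]
lockbox 0.78 [297. 263.] [0.4905 0.0798 0.    ]
mouse 0.94 [386. 295.] [ 0.4323 -0.0992  0.    ]
red_case 0.92 [219. 220.] [0.5719 0.239  0.    ]
eye_drops 0.81 [286. 203.] [0.6116 0.1054 0.    ]
eye_drops 0.52 [255. 183.] [0.6497 0.1692 0.    ]
side [ 0.6579 -0.4459  0.9345] 559.5759483333989
slot_1 0.79 [270. 234.] [0.4851 0.0802 0.06  ]
slot_1 0.71 [250. 273.] [ 0.4655 -0.0054  0.06  ]
slot_2 0.79 [270. 234.] [0.4851 0.0802 0.06  ]
slot_2 0.71 [250. 273.] [ 0.4655 -0.0054  0.06  ]
slot_3 0.79 [270. 234.] [0.4851 0.0802 0.06  ]
slot_3 0.71 [250. 273.] [ 0.4655 -0.0054  0.06  ]
cover_grip 0.79 [270. 190.] [0.4728 0.16   0.0875]
lockbox 0.75 [276. 248.] [0.4902 0.0871 0.    ]
mouse 0.66 [216. 333.] [ 0.4184 -0.1008  0.    ]
red_case 0.85 [329. 188.] [0.5736 0.2442 0.    ]
eye_drops 0.82 [364. 225.] [0.6556 0.163  0.    ]
eye_drops 0.52 [343. 248.] [0.6195 0.1037 0.    ]
```

View pics/top0.png

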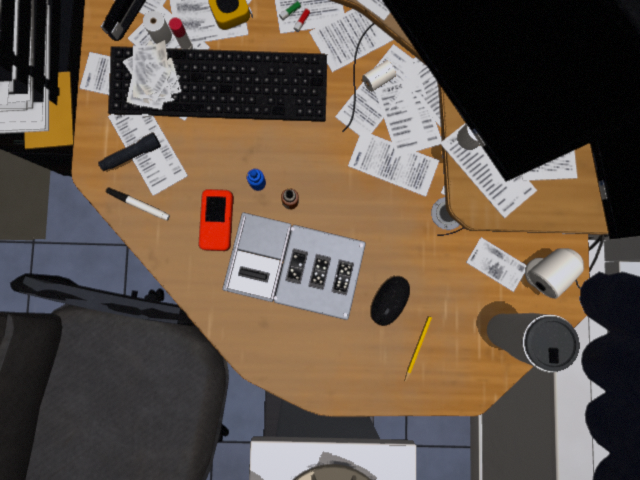

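View pics/side0.png

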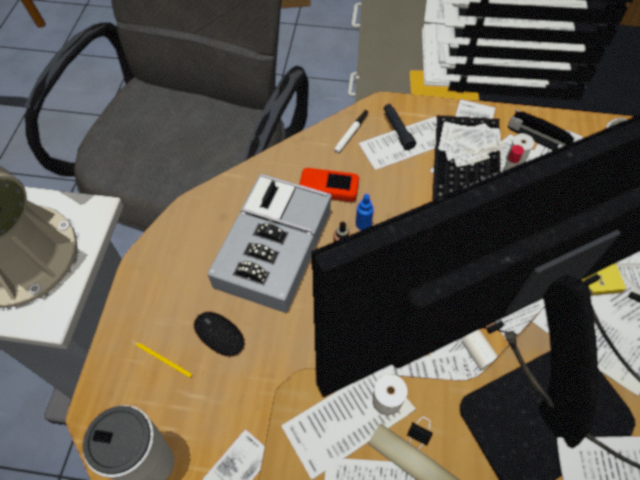

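The top view shows the box, yawed roughly -0.22 rad, with its wheels at about (297,267), (319,272) and (343,277). The grip bar is at (253,273), the mouse at (390,300), the red case at (216,220), the brown bottle at (290,197) and the blue look-alike at (256,178). The side view agrees. I'll go above the wheels for a close look.

Request:
jog_arm:
  moves:
    - {"slide":[-40,-37,0],"fingers":1}
    - {"slide":[-70,-65,0],"fingers":1}
    - {"slide":[-100,-93,0],"fingers":1}
    - {"slide":[-130,-121,0],"fingers":1}
    - {"slide":[-160,-149,0],"fingers":1}
    - {"slide":[-190,-177,0],"fingers":1}
    - {"slide":[-220,-205,0],"fingers":1}
    - {"slide":[-250,-233,0],"fingers":1}
    - {"slide":[-280,-261,0],"fingers":1}
    - {"slide":[-310,-289,0],"fingers":1}
  squeeze: 20

```text
schema error: expected keys fingers, slide, angular
```

Request:
jog_arm:
  moves:
    - {"slide":[-30,-28,0],"fingers":1}
    - {"slide":[-60,-56,0],"fingers":1}
    - {"slide":[-90,-84,0],"fingers":1}
    - {"slide":[-110,-110,0],"fingers":1}
    - {"slide":[-130,-126,0],"fingers":1}
    - {"slide":[-130,-126,0],"fingers":1}
    - {"slide":[-130,-126,0],"fingers":1}

```text
schema error: expected keys fingers, slide, angular
```

```bash
python3 - <<'E'
from h import *
np.set_printoptions(precision=4,suppress=True)
s=get_state(); print(s['clock'],s['tcp_pos'],s['orientation'],s['joint_pos'],s['wrist_force'],s['finger_gap'])
p,W=T('wrist'); save('w0.png',p['color']); print(np.array(p['tool_from_camera']))
for n,z in dict(slot_1=.06,cover_grip=.0875,lockbox=0).items():
    for r in tip_of(n,p)[:3]: print(n,round(r['p'],2),np.round(r['point']),ray(p,W,r['point'],z))
E
```

```text
0.9 [0.1522 0.5546 0.2424] [0.     0.1335 0.991  0.0001] [ 1.1634  0.3131  0.0461  1.3036 -0.      1.4312] [-0.2075 -0.8042 -0.4852] 0.08529724281390401
[[ 0.0002 -0.9489 -0.3157  0.0818]
 [ 1.     -0.0002  0.0011  0.0004]
 [-0.0011 -0.3157  0.9489 -0.1304]
 [ 0.      0.      0.      1.    ]]
```

View pics/w0.png

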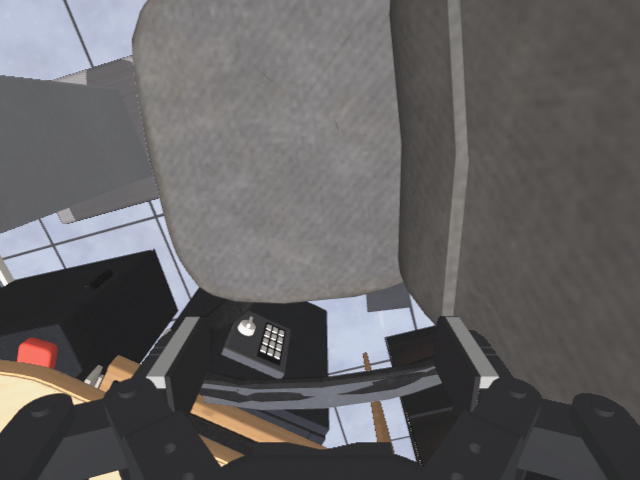

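Request:
jog_arm:
  moves:
    - {"slide":[-30,-28,0],"angular":[0,0,-3],"fingers":1}
    - {"slide":[-60,-56,0],"angular":[0,0,-9],"fingers":1}
    - {"slide":[-90,-84,0],"angular":[0,0,-15],"fingers":1}
    - {"slide":[-120,-112,0],"angular":[0,0,-21],"fingers":1}
    - {"slide":[-150,-140,0],"angular":[0,0,-27],"fingers":1}
    - {"slide":[-180,-168,0],"angular":[0,0,-33],"fingers":1}
    - {"slide":[-210,-196,0],"angular":[0,0,-39],"fingers":1}
    - {"slide":[-240,-224,0],"angular":[0,0,-45],"fingers":1}
    - {"slide":[-270,-252,0],"angular":[0,0,-51],"fingers":1}
    - {"slide":[-300,-280,0],"angular":[0,0,-57],"fingers":1}
  squeeze: 20

```text
clock: 1.93
tcp_pos: [0.3534, 0.2282, 0.2426]
orientation: [0.001, -0.346, 0.938, 0.0]
wrist_force: [0.8, 0.4, -0.0]
finger_gap: 0.0003
grip_force: 0.0
```

```bash
python3 - <<'E'
from h import *
s=get_state(); print(s['clock'],s['tcp_pos'],s['orientation'],s['joint_pos'],s['wrist_force'],s['finger_gap'])
r=rot(s['orientation']).inv()
# box pose from corners of top picture
W=None
p,W=T('top')
c=[ray(p,W,u,.06)[:2] for u in [(243,213),(365,240),(349,319),(225,288)]]
print(np.round(c,3),np.mean(c,0))
m=np.mean(c,0)
d=(c[0]+c[1]-c[2]-c[3]); print('yaw',np.arctan2(d[1],d[0])); e=c[0]+c[3]-c[1]-c[2]; print(np.arctan2(-e[0],e[1]))
g=np.array([.47,.02,.242])
print('to go mm',1000*r.apply(g-s['tcp_pos']), 'tool y angle deg',np.degrees(np.arctan2(*(rot(s['orientation']).as_matrix()[:2,1][::-1]))))
E
```

```text
1.9333 [0.35342808 0.22821675 0.2426218 ] [ 5.02775662e-04 -3.46231276e-01  9.38149053e-01  6.52478470e-05] [ 3.81970366e-01  1.35395383e-02 -3.14574458e-01  1.24167348e+00
  1.01869669e-04 -3.25131517e-01] [ 0.77550491  0.41775253 -0.0245779 ] 0.0003221742826470486
[[ 0.58   0.184]
 [ 0.536 -0.047]
 [ 0.389 -0.019]
 [ 0.44   0.211]] [0.48644506 0.08209621]
yaw -0.18770550316137039
-0.20277943778936622
to go mm [  46.64160247 -234.02516943    0.62851678] tool y angle deg 130.5139501558882
```

Request:
jog_arm:
  moves:
    - {"slide":[4,-30,0],"angular":[0,0,-6],"fingers":1}
    - {"slide":[8,-60,0],"angular":[0,0,-12],"fingers":1}
    - {"slide":[12,-90,0],"angular":[0,0,-18],"fingers":1}
    - {"slide":[16,-120,0],"angular":[0,0,-24],"fingers":1}
    - {"slide":[20,-150,0],"angular":[0,0,-30],"fingers":1}
    - {"slide":[24,-180,0],"angular":[0,0,-36],"fingers":1}
    - {"slide":[28,-205,0],"angular":[0,0,-38],"fingers":1}
    - {"slide":[31,-220,0],"angular":[0,0,-38],"fingers":1}
    - {"slide":[31,-227,0],"angular":[0,0,-38],"fingers":1}
    - {"slide":[31,-227,0],"angular":[0,0,-38],"fingers":1}

```text
clock: 2.82
tcp_pos: [0.4765, 0.0355, 0.2421]
orientation: [0.0, -0.63, 0.777, -0.0]
wrist_force: [-0.6, -0.3, 0.2]
finger_gap: -0.0
grip_force: 0.0
```

```bash
python3 - <<'E'
from h import *
np.set_printoptions(precision=4,suppress=True)
s=get_state(); print(s['clock'],s['tcp_pos'],s['joint_pos'],s['wrist_force'],'tool y deg',np.degrees(np.arctan2(*(rot(s['orientation']).as_matrix()[:2,1][::-1]))))
p,W=T('wrist'); save('w1.png',p['color'])
for n,z in dict(slot_1=.06,cover_grip=.0875,lockbox=0).items():
    for r in tip_of(n,p)[:3]: print(n,round(r['p'],2),np.round(r['point']),ray(p,W,r['point'],z))
E
```

```text
2.8167 [0.4765 0.0355 0.2421] [-0.0939  0.1252 -0.1942  1.2512  0.0001 -1.4569] [-0.5864 -0.3258  0.1958] tool y deg 168.09042158429503
slot_1 0.66 [321. 264.] [0.4858 0.0788 0.06  ]
slot_1 0.61 [328. 165.] [ 0.4629 -0.003   0.06  ]
slot_1 0.56 [323. 217.] [0.4753 0.038  0.06  ]
cover_grip 0.82 [362. 355.] [0.4669 0.1564 0.0875]
lockbox 0.97 [325. 248.] [0.4835 0.0861 0.    ]
lockbox 0.57 [325. 163.] [0.4664 0.0023 0.    ]
```

View pics/w1.png

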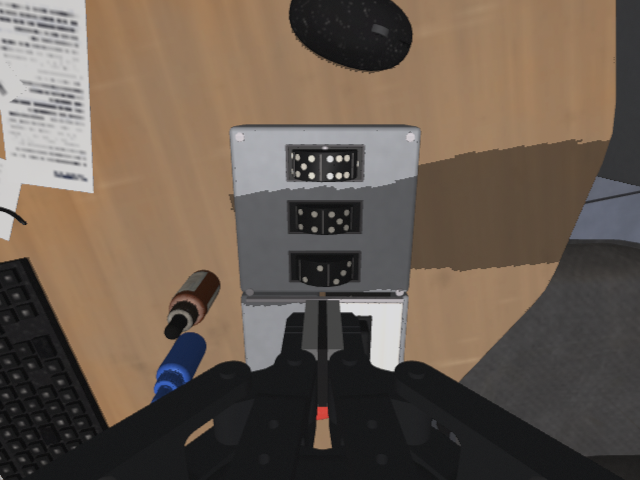

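The wrist image is aligned with the box (edges symmetric about column 325). The slots are centred at rows ~163 (wheel 3), 217 (wheel 2) and 268 (wheel 1), with image left pointing along box +x. I'll enlarge the wheels to read the dots.

```bash
python3 - <<'E'
from h import *
np.set_printoptions(precision=4,suppress=True)
s=get_state(); p,W=T('wrist')
c=cv2.resize(p['color'][138:292,276:376],None,fx=4,fy=3.8,interpolation=cv2.INTER_CUBIC)
save('w1c.png',np.clip(c.astype(float)*1.5,0,255).astype(np.uint8))
print(p['cx'],p['cy'],f(p))
r=rot(s['orientation']).inv()
for uv in [(325,163),(325,217),(325,268)]:
    X=ray(p,W,uv,.06); print(X,1000*r.apply(X-s['tcp_pos']))
yaw=np.radians(168.09-180)
u=np.array([np.cos(yaw),np.sin(yaw),0]);v=np.array([-u[1],u[0],0])
# box corners of top plate measured in this image
for uv in [(231,127),(420,127),(242,294),(408,294)]: 
    X=ray(p,W,uv,.06); print(X, X@u,X@v)
g=ray(p,W,(362,355),.0875); print('grip',g@u,g@v)
for h in (74,86):
  for y in (-4,-48,-92): pass
E
```

```text
322.09924771679147 241.64163884808198 391.47640594502406
[ 0.4637 -0.0028  0.06  ] [ 41.7483   2.9314 182.3182]
[0.4725 0.0404 0.06  ] [ -2.2701   3.0424 182.3315]
[0.4816 0.0848 0.06  ] [-47.6579   3.1568 182.3453]
[ 0.5288 -0.0441  0.06  ] 0.5265598680424183 0.06596517984701411
[ 0.3868 -0.0147  0.06  ] 0.3815533192245085 0.06541102359809915
[0.5582 0.0942 0.06  ] 0.5267547026564933 0.20737764704759104
[0.4149 0.1239 0.06  ] 0.380373705157702 0.20685496874701553
grip 0.42203388271632236 0.25080831358688144
```

View pics/w1c.png

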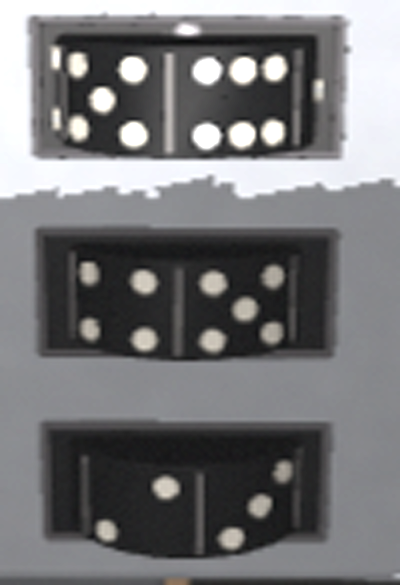

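Facing up now, with image left away from the robot and grey lines near the slot centre at column ~325:

| Wheel | Line between | Line column | Value (rad) | Rim travel needed |
|---|---|---|---|---|
| 3 | 5 and 6 | ~318 | ≈4.9 | about -19 mm |
| 2 | 4 and 5 | ~320 | ≈3.8 | about -72 mm |
| 1 | 2 and 3 | ~326 | ≈1.54 | about +42 mm |

I'll feel for wheel 3 first.

Request:
jog_arm:
  moves:
    - {"slide":[20,-4,25],"angular":[0,0,0],"fingers":1}
    - {"slide":[40,-7,55],"angular":[0,0,0],"fingers":1}
    - {"slide":[42,-7,85],"angular":[0,0,0],"fingers":1}
    - {"slide":[42,-7,110],"angular":[0,0,0],"fingers":1}
    - {"slide":[42,-7,122],"angular":[0,0,0],"fingers":1}
    - {"slide":[42,-7,128],"angular":[0,0,0],"fingers":1}
    - {"slide":[42,-7,130],"angular":[0,0,0],"fingers":1}
    - {"slide":[42,-7,130],"angular":[0,0,0],"fingers":1}

```text
clock: 3.73
tcp_pos: [0.4741, -0.0055, 0.1126]
orientation: [0.0, -0.631, 0.776, -0.0]
wrist_force: [0.5, -0.1, -0.1]
finger_gap: 0.0001
grip_force: 0.0
```

Request:
jog_arm:
  moves:
    - {"slide":[0,0,2],"angular":[0,0,0],"fingers":1}
    - {"slide":[0,0,4],"angular":[0,0,0],"fingers":1}
    - {"slide":[0,0,4],"angular":[0,0,0],"fingers":1}

```text
clock: 3.98
tcp_pos: [0.4745, -0.006, 0.1089]
orientation: [0.0, -0.631, 0.776, -0.0]
wrist_force: [0.3, 0.8, -0.8]
finger_gap: 0.0001
grip_force: 0.0
```

Request:
jog_arm:
  moves:
    - {"slide":[0,0,2],"angular":[0,0,0],"fingers":1}
    - {"slide":[0,0,4],"angular":[0,0,0],"fingers":1}
    - {"slide":[0,0,4],"angular":[0,0,0],"fingers":1}

```text
clock: 4.23
tcp_pos: [0.4739, -0.0061, 0.1041]
orientation: [-0.0, -0.631, 0.776, 0.0]
wrist_force: [-0.1, -0.4, 0.4]
finger_gap: 0.0002
grip_force: 0.0
```

Request:
jog_arm:
  moves:
    - {"slide":[0,0,2],"angular":[0,0,0],"fingers":1}
    - {"slide":[0,0,3],"angular":[0,0,0],"fingers":1}
    - {"slide":[0,0,3],"angular":[0,0,0],"fingers":1}

```text
clock: 4.48
tcp_pos: [0.4738, -0.0061, 0.101]
orientation: [-0.0, -0.631, 0.776, 0.0]
wrist_force: [0.0, -0.1, -0.3]
finger_gap: 0.0004
grip_force: 0.0
```

Request:
jog_arm:
  moves:
    - {"slide":[0,0,2],"angular":[0,0,0],"fingers":1}
    - {"slide":[0,0,3],"angular":[0,0,0],"fingers":1}
    - {"slide":[0,0,3],"angular":[0,0,0],"fingers":1}

```text
clock: 4.73
tcp_pos: [0.4739, -0.006, 0.098]
orientation: [-0.0, -0.631, 0.776, 0.0]
wrist_force: [1.0, -0.1, 0.4]
finger_gap: 0.0002
grip_force: 0.0
```

Request:
jog_arm:
  moves:
    - {"slide":[0,0,2],"angular":[0,0,0],"fingers":1}
    - {"slide":[0,0,3],"angular":[0,0,0],"fingers":1}
    - {"slide":[0,0,3],"angular":[0,0,0],"fingers":1}

```text
clock: 4.98
tcp_pos: [0.4741, -0.0061, 0.0952]
orientation: [0.0, -0.631, 0.776, -0.0]
wrist_force: [0.3, 0.1, 0.5]
finger_gap: 0.0002
grip_force: 0.4
```

Request:
jog_arm:
  moves:
    - {"slide":[0,0,2],"angular":[0,0,0],"fingers":1}
    - {"slide":[0,0,3],"angular":[0,0,0],"fingers":1}
    - {"slide":[0,0,3],"angular":[0,0,0],"fingers":1}

```text
clock: 5.23
tcp_pos: [0.4743, -0.0061, 0.0925]
orientation: [0.0, -0.631, 0.776, -0.0]
wrist_force: [-1.0, 0.2, 4.8]
finger_gap: 0.0002
grip_force: 2.2
```

Request:
jog_arm:
  moves:
    - {"slide":[0,0,1.5],"angular":[0,0,0],"fingers":1}
    - {"slide":[0,2,1.5],"angular":[0,0,0],"fingers":1}
    - {"slide":[0,4.5,1.5],"angular":[0,0,0],"fingers":1}
    - {"slide":[0,7,1.5],"angular":[0,0,0],"fingers":1}
    - {"slide":[0,10,1.5],"angular":[0,0,0],"fingers":1}
    - {"slide":[0,13,1.5],"angular":[0,0,0],"fingers":1}
    - {"slide":[0,16,1.5],"angular":[0,0,0],"fingers":1}
    - {"slide":[0,18,1.5],"angular":[0,0,0],"fingers":1}
    - {"slide":[0,19,1.5],"angular":[0,0,0],"fingers":1}
    - {"slide":[0,19,1.5],"angular":[0,0,0],"fingers":1}

```text
clock: 6.07
tcp_pos: [0.4578, -0.0026, 0.0921]
orientation: [0.002, -0.631, 0.776, -0.002]
wrist_force: [2.8, -0.6, 5.3]
finger_gap: -0.0001
grip_force: 2.4
```

Request:
jog_arm:
  moves:
    - {"slide":[0,19,-8],"angular":[0,0,0],"fingers":1}
    - {"slide":[0,19,-20],"angular":[0,0,0],"fingers":1}
    - {"slide":[-20,0,-20],"angular":[0,0,0],"fingers":1}
    - {"slide":[-38,-16,-20],"angular":[0,0,0],"fingers":1}
    - {"slide":[-44,-21,-20],"angular":[0,0,0],"fingers":1}
    - {"slide":[-44,-21,-15],"angular":[0,0,0],"fingers":1}
    - {"slide":[-44,-21,-15],"angular":[0,0,0],"fingers":1}

```text
clock: 6.65
tcp_pos: [0.4835, 0.0367, 0.1043]
orientation: [-0.001, -0.631, 0.776, 0.001]
wrist_force: [-0.2, -1.0, 0.4]
finger_gap: -0.0004
grip_force: 0.0
```

```bash
cat >> h.py <<'E'
np.set_printoptions(precision=4,suppress=True)
yaw=np.radians(-11.9); U=np.array([np.cos(yaw),np.sin(yaw),0]);V=np.array([-U[1],U[0],0])
def box(x,y,z): return U*(.454+x/1000)+V*(.1857+y/1000)+np.array([0,0,z/1000])
Y={1:-4,2:-48,3:-92}
def rect(p,W,w,top,s=8):
    # top view of drum unrolled: rows = box y, columns = arc mm from the top (left = away), +-26 mm
    mx=np.zeros((22*s,52*s),np.float32); my=mx.copy()
    for j in range(52*s):
        a=(26-j/s)/26
        for i in (0,22*s-1):
            u=proj(p,W,box(26*np.sin(a),Y[w]-11+i/s,top-26+26*np.cos(a))); 
            mx[i,j],my[i,j]=u
        mx[:,j]=np.linspace(mx[0,j],mx[-1,j],22*s); my[:,j]=np.linspace(my[0,j],my[-1,j],22*s)
    r=cv2.remap(p['color'],mx,my,cv2.INTER_CUBIC); r[:,26*s]=[255,0,0]; return r
E
python3 - <<'E'
from h import *
s=get_state();d=s['tcp_pos']-box(0,0,0);print(s['clock'],s['tcp_pos'],d@U,d@V)
p,W=T('wrist'); a=rect(p,W,3,84.5)
save('w2.png',np.vstack([a,cv2.resize(p['color'],(416,312))]))
E
```

```text
6.65 [0.4835 0.0367 0.1043] 0.011580384518558102 -0.05006839191127099
```

View pics/w2.png

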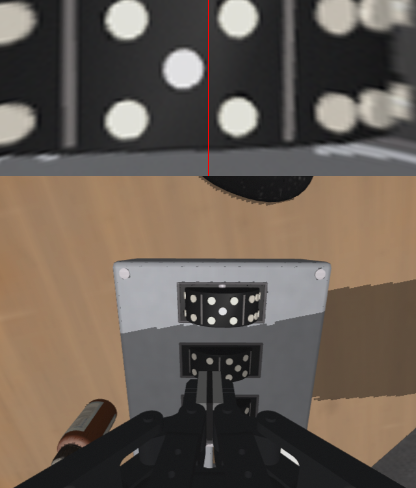

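The 5 on wheel 3 is nearly up, its centre 2–4 mm to the away side. I'll check the slot centre numerically.

```bash
python3 - <<'E'
from h import *
p,W=T('wrist'); s=8
def plate(y0,y1,x0=-40,x1=40):
    q=np.float32([proj(p,W,box(x1,y0,60)),proj(p,W,box(x0,y0,60)),proj(p,W,box(x0,y1,60)),proj(p,W,box(x1,y1,60))])
    n,m=(x1-x0)*s,(y1-y0)*s
    return cv2.warpPerspective(p['color'],cv2.getPerspectiveTransform(q,np.float32([[0,0],[n,0],[n,m],[0,m]])),(n,m))
for y in (-100,-97,-52): 
    g=plate(y,y+4).mean((0,2)); d=np.diff(cv2.GaussianBlur(g[None],(0,0),4)[0]); 
    i=[k for k in range(2,len(d)-2) if abs(d[k])>1.0 and abs(d[k])==abs(d[k-2:k+3]).max()]
    print(y,[(round(40-k/s,1),round(d[k],1)) for k in i])
# box outer edges, along row y -110
for uv in [(0,0)]:
    g=plate(-112,-106,-90,90).mean((0,2)); d=np.diff(cv2.GaussianBlur(g[None],(0,0),4)[0])
    print([(round(90-k/s,1),round(d[k],1)) for k in range(2,len(d)-2) if abs(d[k])>1.2 and abs(d[k])==abs(d[k-2:k+3]).max()])
E
```

```text
-100 [(33.5, np.float64(-7.2)), (31.9, np.float64(-2.8)), (28.9, np.float64(4.1)), (27.5, np.float64(-8.6)), (24.2, np.float64(12.3)), (20.4, np.float64(-11.6)), (17.5, np.float64(6.5)), (16.0, np.float64(-6.0)), (12.2, np.float64(9.0)), (7.2, np.float64(-7.7)), (-3.8, np.float64(7.1)), (-8.5, np.float64(-8.3)), (-12.2, np.float64(5.7)), (-13.6, np.float64(-6.3)), (-16.4, np.float64(11.0)), (-19.6, np.float64(-4.5)), (-20.8, np.float64(3.0)), (-22.0, np.float64(-2.7)), (-24.0, np.float64(-6.4)), (-26.9, np.float64(2.8)), (-28.5, np.float64(5.9))]
-97 [(33.5, np.float64(-6.7)), (31.9, np.float64(-2.9)), (28.0, np.float64(-3.5)), (23.9, np.float64(5.6)), (20.6, np.float64(-5.1)), (17.5, np.float64(6.6)), (16.0, np.float64(-6.0)), (12.2, np.float64(10.5)), (7.1, np.float64(-10.3)), (-3.5, np.float64(10.1)), (-8.5, np.float64(-11.2)), (-12.1, np.float64(5.6)), (-13.6, np.float64(-6.3)), (-16.5, np.float64(5.1)), (-19.8, np.float64(-5.7)), (-23.5, np.float64(1.3)), (-26.9, np.float64(2.9)), (-28.5, np.float64(6.0))]
-52 [(33.4, np.float64(-3.6)), (31.5, np.float64(-2.4)), (26.6, np.float64(2.3)), (25.2, np.float64(-2.8)), (23.2, np.float64(1.3)), (21.1, np.float64(-1.2)), (13.1, np.float64(7.8)), (8.4, np.float64(-8.1)), (4.2, np.float64(3.7)), (2.8, np.float64(-3.8)), (-1.5, np.float64(7.7)), (-6.4, np.float64(-8.1)), (-14.5, np.float64(2.8)), (-17.4, np.float64(-2.9)), (-19.1, np.float64(2.7)), (-20.4, np.float64(-2.4)), (-26.4, np.float64(2.5)), (-28.4, np.float64(3.4))]
[(74.8, np.float64(2.1)), (33.4, np.float64(-3.3)), (4.6, np.float64(2.0)), (0.6, np.float64(-1.4)), (-28.4, np.float64(3.1)), (-68.5, np.float64(-1.8))]
```

The slot centre is 2.5 mm farther out than assumed, so wheel 3 is only ~1 mm (0.04 rad) off and done. Next is wheel 2.

Request:
jog_arm:
  moves:
    - {"slide":[0,0,4],"angular":[0,0,0],"fingers":1}
    - {"slide":[0,0,7],"angular":[0,0,0],"fingers":1}
    - {"slide":[0,0,10],"angular":[0,0,0],"fingers":1}
    - {"slide":[0,0,10],"angular":[0,0,0],"fingers":1}

```text
clock: 7.08
tcp_pos: [0.4842, 0.0364, 0.0951]
orientation: [-0.0, -0.631, 0.776, 0.0]
wrist_force: [0.4, 1.0, 0.6]
finger_gap: 0.0
grip_force: 0.0
```

Request:
jog_arm:
  moves:
    - {"slide":[0,0,2],"angular":[0,0,0],"fingers":1}
    - {"slide":[0,0,3],"angular":[0,0,0],"fingers":1}
    - {"slide":[0,0,3],"angular":[0,0,0],"fingers":1}

```text
clock: 7.33
tcp_pos: [0.4849, 0.0366, 0.0926]
orientation: [-0.0, -0.631, 0.776, 0.0]
wrist_force: [0.3, -0.3, 0.3]
finger_gap: 0.0004
grip_force: 0.0
```

Request:
jog_arm:
  moves:
    - {"slide":[0,0,2],"angular":[0,0,0],"fingers":1}
    - {"slide":[0,0,3],"angular":[0,0,0],"fingers":1}
    - {"slide":[0,0,3],"angular":[0,0,0],"fingers":1}

```text
clock: 7.58
tcp_pos: [0.4849, 0.0366, 0.0896]
orientation: [-0.0, -0.631, 0.776, 0.0]
wrist_force: [-0.2, -0.1, -0.2]
finger_gap: -0.0001
grip_force: 0.0
```

Request:
jog_arm:
  moves:
    - {"slide":[0,0,2],"angular":[0,0,0],"fingers":1}
    - {"slide":[0,0,3],"angular":[0,0,0],"fingers":1}
    - {"slide":[0,0,3],"angular":[0,0,0],"fingers":1}

```text
clock: 7.83
tcp_pos: [0.4849, 0.0366, 0.0866]
orientation: [-0.0, -0.631, 0.776, 0.0]
wrist_force: [-0.1, -0.4, -0.7]
finger_gap: 0.0003
grip_force: 0.1
```

Request:
jog_arm:
  moves:
    - {"slide":[0,0,2],"angular":[0,0,0],"fingers":1}
    - {"slide":[0,0,3.5],"angular":[0,0,0],"fingers":1}
    - {"slide":[0,0,3.5],"angular":[0,0,0],"fingers":1}
    - {"slide":[0,0,3.5],"angular":[0,0,0],"fingers":1}

```text
clock: 8.17
tcp_pos: [0.4851, 0.0366, 0.0836]
orientation: [0.0, -0.631, 0.776, -0.0]
wrist_force: [-1.2, -0.1, 3.9]
finger_gap: -0.0002
grip_force: 2.0
```

Request:
jog_arm:
  moves:
    - {"slide":[0,0,2.5],"angular":[0,0,0],"fingers":1}
    - {"slide":[0,2,2.5],"angular":[0,0,0],"fingers":1}
    - {"slide":[0,5,2.5],"angular":[0,0,0],"fingers":1}
    - {"slide":[0,8.5,2.5],"angular":[0,0,0],"fingers":1}
    - {"slide":[0,12,2.5],"angular":[0,0,0],"fingers":1}
    - {"slide":[0,15.5,2.5],"angular":[0,0,0],"fingers":1}
    - {"slide":[0,19,2.5],"angular":[0,0,0],"fingers":1}
    - {"slide":[0,22.5,2.5],"angular":[0,0,0],"fingers":1}
    - {"slide":[0,25,2.5],"angular":[0,0,0],"fingers":1}
    - {"slide":[0,26,2.5],"angular":[0,0,0],"fingers":1}

```text
clock: 9.0
tcp_pos: [0.4614, 0.0417, 0.082]
orientation: [0.002, -0.631, 0.776, -0.002]
wrist_force: [0.5, 0.5, 6.1]
finger_gap: 0.0
grip_force: 2.2
```

Request:
jog_arm:
  moves:
    - {"slide":[0,0,-9],"angular":[0,0,0],"fingers":1}
    - {"slide":[0,-8,-10],"angular":[0,0,0],"fingers":1}
    - {"slide":[0,-22,-10],"angular":[0,0,0],"fingers":1}
    - {"slide":[0,-26,-10],"angular":[0,0,0],"fingers":1}
    - {"slide":[0,-26,-7],"angular":[0,0,0],"fingers":1}
    - {"slide":[0,-26,-4],"angular":[0,0,0],"fingers":1}
    - {"slide":[0,-26,-2],"angular":[0,0,0],"fingers":1}
    - {"slide":[0,-26,0],"angular":[0,0,0],"fingers":1}
    - {"slide":[0,-26,0],"angular":[0,0,0],"fingers":1}

```text
clock: 9.75
tcp_pos: [0.4855, 0.0365, 0.0812]
orientation: [0.001, -0.631, 0.776, -0.001]
wrist_force: [1.2, -0.5, 7.3]
finger_gap: 0.0005
grip_force: 3.8
```

Request:
jog_arm:
  moves:
    - {"slide":[0,2,0],"angular":[0,0,0],"fingers":1}
    - {"slide":[0,5,0],"angular":[0,0,0],"fingers":1}
    - {"slide":[0,8.5,0],"angular":[0,0,0],"fingers":1}
    - {"slide":[0,12,0],"angular":[0,0,0],"fingers":1}
    - {"slide":[0,15.5,0],"angular":[0,0,0],"fingers":1}
    - {"slide":[0,19,0],"angular":[0,0,0],"fingers":1}
    - {"slide":[0,22.5,0],"angular":[0,0,0],"fingers":1}
    - {"slide":[0,25,0],"angular":[0,0,0],"fingers":1}
    - {"slide":[0,26,0],"angular":[0,0,0],"fingers":1}
    - {"slide":[0,26,0],"angular":[0,0,0],"fingers":1}

```text
clock: 10.58
tcp_pos: [0.4596, 0.042, 0.0813]
orientation: [0.001, -0.631, 0.776, -0.0]
wrist_force: [1.5, -0.9, 4.5]
finger_gap: -0.0002
grip_force: 2.2
```

Request:
jog_arm:
  moves:
    - {"slide":[0,0,-9],"angular":[0,0,0],"fingers":1}
    - {"slide":[0,-8,-10],"angular":[0,0,0],"fingers":1}
    - {"slide":[0,-20,-10],"angular":[0,0,0],"fingers":1}
    - {"slide":[0,-24,-10],"angular":[0,0,0],"fingers":1}
    - {"slide":[0,-24,-7],"angular":[0,0,0],"fingers":1}
    - {"slide":[0,-24,-4],"angular":[0,0,0],"fingers":1}
    - {"slide":[0,-24,-2],"angular":[0,0,0],"fingers":1}
    - {"slide":[0,-24,0],"angular":[0,0,0],"fingers":1}
    - {"slide":[0,-24,0],"angular":[0,0,0],"fingers":1}

```text
clock: 11.33
tcp_pos: [0.4834, 0.0369, 0.0811]
orientation: [0.0, -0.631, 0.776, -0.001]
wrist_force: [0.0, -0.2, 9.1]
finger_gap: 0.0001
grip_force: 4.0
```

Request:
jog_arm:
  moves:
    - {"slide":[0,2,0],"angular":[0,0,0],"fingers":1}
    - {"slide":[0,5,0],"angular":[0,0,0],"fingers":1}
    - {"slide":[0,8,0],"angular":[0,0,0],"fingers":1}
    - {"slide":[0,11,0],"angular":[0,0,0],"fingers":1}
    - {"slide":[0,14,0],"angular":[0,0,0],"fingers":1}
    - {"slide":[0,17,0],"angular":[0,0,0],"fingers":1}
    - {"slide":[0,19,0],"angular":[0,0,0],"fingers":1}
    - {"slide":[0,20,0],"angular":[0,0,0],"fingers":1}
    - {"slide":[0,20,0],"angular":[0,0,0],"fingers":1}

```text
clock: 12.08
tcp_pos: [0.4647, 0.0409, 0.0818]
orientation: [0.001, -0.631, 0.776, -0.001]
wrist_force: [2.6, -1.3, 7.0]
finger_gap: 0.0002
grip_force: 3.0
```

Request:
jog_arm:
  moves:
    - {"slide":[0,0,-9],"angular":[0,0,0],"fingers":1}
    - {"slide":[0,0,-22],"angular":[0,0,0],"fingers":1}
    - {"slide":[-20,0,-24],"angular":[0,0,0],"fingers":1}
    - {"slide":[-38,2,-24],"angular":[0,0,0],"fingers":1}
    - {"slide":[-44,4,-24],"angular":[0,0,0],"fingers":1}
    - {"slide":[-44,4,-24],"angular":[0,0,0],"fingers":1}

```text
clock: 12.58
tcp_pos: [0.4672, 0.086, 0.1045]
orientation: [-0.001, -0.632, 0.775, 0.001]
wrist_force: [-0.3, 0.1, 1.0]
finger_gap: -0.0001
grip_force: 0.0
```

```bash
cat >> h.py <<'E'
def plate(p,W,y0,y1,x0=-40,x1=40,s=8):
    q=np.float32([proj(p,W,box(x1,y0,60)),proj(p,W,box(x0,y0,60)),proj(p,W,box(x0,y1,60)),proj(p,W,box(x1,y1,60))])
    n,m=(x1-x0)*s,(y1-y0)*s
    return cv2.warpPerspective(p['color'],cv2.getPerspectiveTransform(q,np.float32([[0,0],[n,0],[n,m],[0,m]])),(n,m))
def slot(p,W,y):
    g=plate(p,W,y-2,y+2).mean((0,2)); d=np.diff(cv2.GaussianBlur(g[None],(0,0),4)[0]); h=len(d)//4
    return 40-np.argmin(d[:h])/8, 40-(len(d)-h+np.argmax(d[-h:]))/8
E
python3 - <<'E'
from h import *
s=get_state();d=s['tcp_pos']-box(0,0,0);print(s['clock'],s['tcp_pos'],d@U,d@V)
p,W=T('wrist'); print(slot(p,W,-92),slot(p,W,-96),slot(p,W,-48),slot(p,W,-52))
save('w3.png',np.vstack([rect(p,W,3,84.5),rect(p,W,2,75),cv2.resize(p['color'],(416,234))]))
E
```

```text
12.5833 [0.4672 0.086  0.1045] -0.014589383661087762 -0.005170427291793697
(np.float64(33.25), np.float64(-28.625)) (np.float64(33.375), np.float64(-28.625)) (np.float64(33.375), np.float64(-28.625)) (np.float64(25.5), np.float64(-28.5))
```

View pics/w3.png

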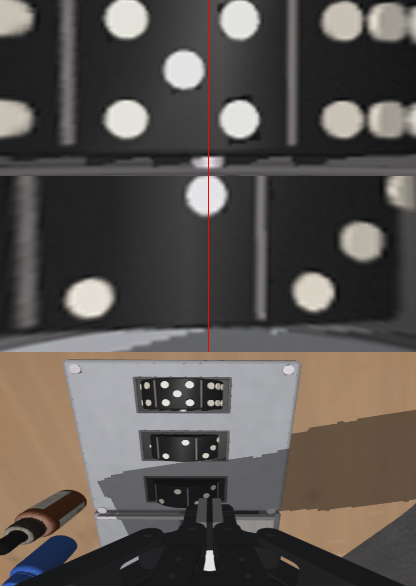

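Wheel 3's 5 is centred (within ~1 mm). The 2 on wheel 2 is up but ~5 mm short, so I'll give it one more small stroke.

Request:
jog_arm:
  moves:
    - {"slide":[20,-10,0],"angular":[0,0,0],"fingers":1}
    - {"slide":[40,-18,0],"angular":[0,0,0],"fingers":1}
    - {"slide":[44,-20,6],"angular":[0,0,0],"fingers":1}
    - {"slide":[44,-20,13],"angular":[0,0,0],"fingers":1}
    - {"slide":[44,-20,17],"angular":[0,0,0],"fingers":1}
    - {"slide":[44,-20,20],"angular":[0,0,0],"fingers":1}
    - {"slide":[44,-20,22],"angular":[0,0,0],"fingers":1}
    - {"slide":[44,-20,24],"angular":[0,0,0],"fingers":1}
    - {"slide":[44,-20,24],"angular":[0,0,0],"fingers":1}

```text
clock: 13.38
tcp_pos: [0.4782, 0.0378, 0.0809]
orientation: [-0.001, -0.631, 0.776, -0.0]
wrist_force: [-3.3, -2.8, 8.2]
finger_gap: -0.0002
grip_force: 4.3
```

Request:
jog_arm:
  moves:
    - {"slide":[0,2,0],"angular":[0,0,0],"fingers":1}
    - {"slide":[0,4,0],"angular":[0,0,0],"fingers":1}
    - {"slide":[0,6,0],"angular":[0,0,0],"fingers":1}
    - {"slide":[0,6,0],"angular":[0,0,0],"fingers":1}
    - {"slide":[0,6,0],"angular":[0,0,0],"fingers":1}

```text
clock: 13.8
tcp_pos: [0.4756, 0.0387, 0.0823]
orientation: [0.001, -0.631, 0.776, -0.002]
wrist_force: [2.1, -3.4, 6.9]
finger_gap: -0.0002
grip_force: 3.3
```

Request:
jog_arm:
  moves:
    - {"slide":[0,1.5,0],"angular":[0,0,0],"fingers":1}
    - {"slide":[0,3,0],"angular":[0,0,0],"fingers":1}
    - {"slide":[0,3,0],"angular":[0,0,0],"fingers":1}

```text
clock: 14.05
tcp_pos: [0.4728, 0.0394, 0.0824]
orientation: [0.002, -0.631, 0.776, -0.003]
wrist_force: [2.3, -2.7, 7.2]
finger_gap: 0.0001
grip_force: 3.2
```

Request:
jog_arm:
  moves:
    - {"slide":[0,0,-9],"angular":[0,0,0],"fingers":1}
    - {"slide":[0,0,-22],"angular":[0,0,0],"fingers":1}
    - {"slide":[-20,6,-24],"angular":[0,0,0],"fingers":1}
    - {"slide":[-38,10,-24],"angular":[0,0,0],"fingers":1}
    - {"slide":[-45,12,-24],"angular":[0,0,0],"fingers":1}
    - {"slide":[-45,12,-24],"angular":[0,0,0],"fingers":1}

```text
clock: 14.55
tcp_pos: [0.4669, 0.0878, 0.1048]
orientation: [-0.0, -0.632, 0.775, 0.001]
wrist_force: [-0.6, -0.1, -0.0]
finger_gap: 0.0001
grip_force: 0.0
```

```bash
python3 - <<'E'
from h import *
s=get_state();d=s['tcp_pos']-box(0,0,0);print(s['clock'],s['tcp_pos'],d@U,d@V)
p,W=T('wrist'); print(slot(p,W,-92),slot(p,W,-96),slot(p,W,-48))
save('w4.png',np.vstack([rect(p,W,3,84.5),rect(p,W,2,75.5)]))
E
```

```text
14.55 [0.4669 0.0878 0.1048] -0.015248775218845836 -0.0034903665693171997
(np.float64(33.375), np.float64(-28.625)) (np.float64(33.375), np.float64(-28.625)) (np.float64(24.125), np.float64(-28.625))
```

View pics/w4.png

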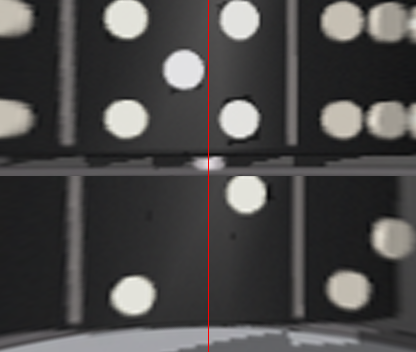

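Wheels 3 and 2 are both centred: their line midpoints are at 180 and 187 px against a target of 189. Next is wheel 1.

Request:
jog_arm:
  moves:
    - {"slide":[0,-5,4],"angular":[0,0,0],"fingers":1}
    - {"slide":[0,-5,8],"angular":[0,0,0],"fingers":1}
    - {"slide":[0,-5,10],"angular":[0,0,0],"fingers":1}
    - {"slide":[0,-5,10],"angular":[0,0,0],"fingers":1}

```text
clock: 14.93
tcp_pos: [0.4721, 0.0846, 0.0938]
orientation: [-0.001, -0.63, 0.776, 0.001]
wrist_force: [0.7, -0.5, -0.9]
finger_gap: 0.0002
grip_force: 0.0
```

Request:
jog_arm:
  moves:
    - {"slide":[0,0,2],"angular":[0,0,0],"fingers":1}
    - {"slide":[0,0,3],"angular":[0,0,0],"fingers":1}
    - {"slide":[0,0,3],"angular":[0,0,0],"fingers":1}

```text
clock: 15.18
tcp_pos: [0.4724, 0.085, 0.0915]
orientation: [-0.0, -0.631, 0.776, 0.0]
wrist_force: [0.2, -0.9, 0.5]
finger_gap: 0.0003
grip_force: 0.0
```

Request:
jog_arm:
  moves:
    - {"slide":[0,0,2],"angular":[0,0,0],"fingers":1}
    - {"slide":[0,0,3],"angular":[0,0,0],"fingers":1}
    - {"slide":[0,0,3],"angular":[0,0,0],"fingers":1}

```text
clock: 15.43
tcp_pos: [0.4728, 0.0851, 0.0888]
orientation: [0.0, -0.631, 0.776, -0.0]
wrist_force: [0.6, -0.1, -0.2]
finger_gap: 0.0002
grip_force: 0.5
```

Request:
jog_arm:
  moves:
    - {"slide":[0,0,2],"angular":[0,0,0],"fingers":1}
    - {"slide":[0,0,3],"angular":[0,0,0],"fingers":1}
    - {"slide":[0,0,3],"angular":[0,0,0],"fingers":1}

```text
clock: 15.68
tcp_pos: [0.4729, 0.0851, 0.086]
orientation: [0.0, -0.631, 0.776, -0.0]
wrist_force: [-0.2, -1.1, 5.0]
finger_gap: 0.0
grip_force: 2.4
```

Request:
jog_arm:
  moves:
    - {"slide":[0,0,1.5],"angular":[0,0,0],"fingers":1}
    - {"slide":[0,-2,1.5],"angular":[0,0,0],"fingers":1}
    - {"slide":[0,-5,1.5],"angular":[0,0,0],"fingers":1}
    - {"slide":[0,-8,1.5],"angular":[0,0,0],"fingers":1}
    - {"slide":[0,-11,1.5],"angular":[0,0,0],"fingers":1}
    - {"slide":[0,-14,1.5],"angular":[0,0,0],"fingers":1}
    - {"slide":[0,-17.5,1.5],"angular":[0,0,0],"fingers":1}
    - {"slide":[0,-21,1.5],"angular":[0,0,0],"fingers":1}
    - {"slide":[0,-24,1.5],"angular":[0,0,0],"fingers":1}
    - {"slide":[0,-24,1.5],"angular":[0,0,0],"fingers":1}

```text
clock: 16.52
tcp_pos: [0.4965, 0.0802, 0.0848]
orientation: [0.0, -0.631, 0.776, -0.0]
wrist_force: [-1.8, -0.5, 6.6]
finger_gap: -0.0
grip_force: 3.1
```

Request:
jog_arm:
  moves:
    - {"slide":[0,0,-9],"angular":[0,0,0],"fingers":1}
    - {"slide":[0,8,-10],"angular":[0,0,0],"fingers":1}
    - {"slide":[0,20,-10],"angular":[0,0,0],"fingers":1}
    - {"slide":[0,23,-10],"angular":[0,0,0],"fingers":1}
    - {"slide":[0,23,-7],"angular":[0,0,0],"fingers":1}
    - {"slide":[0,23,-4],"angular":[0,0,0],"fingers":1}
    - {"slide":[0,23,-2],"angular":[0,0,0],"fingers":1}
    - {"slide":[0,23,0],"angular":[0,0,0],"fingers":1}
    - {"slide":[0,23,0],"angular":[0,0,0],"fingers":1}

```text
clock: 17.27
tcp_pos: [0.4735, 0.0851, 0.0842]
orientation: [-0.0, -0.631, 0.776, 0.0]
wrist_force: [-3.4, 1.0, 7.3]
finger_gap: 0.0
grip_force: 4.0
```

Request:
jog_arm:
  moves:
    - {"slide":[0,-2,0],"angular":[0,0,0],"fingers":1}
    - {"slide":[0,-5,0],"angular":[0,0,0],"fingers":1}
    - {"slide":[0,-8,0],"angular":[0,0,0],"fingers":1}
    - {"slide":[0,-11,0],"angular":[0,0,0],"fingers":1}
    - {"slide":[0,-14,0],"angular":[0,0,0],"fingers":1}
    - {"slide":[0,-17,0],"angular":[0,0,0],"fingers":1}
    - {"slide":[0,-18,0],"angular":[0,0,0],"fingers":1}
    - {"slide":[0,-18,0],"angular":[0,0,0],"fingers":1}

```text
clock: 17.93
tcp_pos: [0.4918, 0.0812, 0.0847]
orientation: [0.0, -0.631, 0.776, -0.0]
wrist_force: [-2.3, -0.2, 7.9]
finger_gap: 0.0
grip_force: 3.9
```

Request:
jog_arm:
  moves:
    - {"slide":[0,-18,-9],"angular":[0,0,0],"fingers":1}
    - {"slide":[0,-18,-30],"angular":[0,0,0],"fingers":1}
    - {"slide":[-20,-15,-40],"angular":[0,0,0],"fingers":1}
    - {"slide":[-40,-10,-40],"angular":[0,0,0],"fingers":1}
    - {"slide":[-50,-10,-40],"angular":[0,0,0],"fingers":1}
    - {"slide":[-50,-10,-40],"angular":[0,0,0],"fingers":1}

```text
clock: 18.43
tcp_pos: [0.5117, 0.1296, 0.1239]
orientation: [0.0, -0.632, 0.775, 0.0]
wrist_force: [-0.5, -0.0, -0.6]
finger_gap: 0.0
grip_force: 0.0
```

```bash
python3 - <<'E'
from h import *
s=get_state();d=s['tcp_pos']-box(0,0,0);print(s['clock'],s['tcp_pos'],d@U,d@V)
p,W=T('wrist'); print(slot(p,W,-92),slot(p,W,-48),slot(p,W,-4))
save('w5.png',np.vstack([rect(p,W,3,84.5),rect(p,W,2,75.5),rect(p,W,1,78.5)]))
E
```

```text
18.4333 [0.5117 0.1296 0.1239] 0.01993736897972583 0.04660107610520525
(np.float64(40.0), np.float64(-20.0)) (np.float64(33.5), np.float64(-28.5)) (np.float64(23.625), np.float64(-20.0))
```

View pics/w5.png

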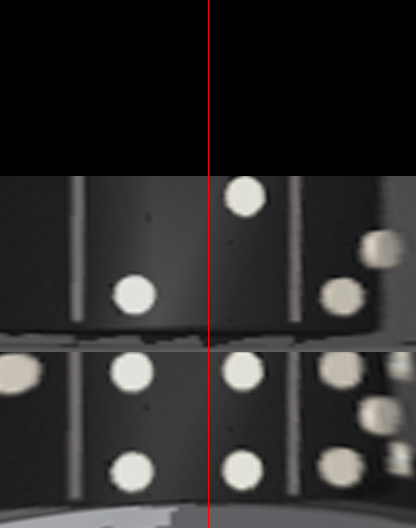

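All wheels are on 4, 2, 5 (wheel 1's line midpoint is at 184 px against a target of 188). Now I'll go behind the grip bar and push the cover.

Request:
jog_arm:
  moves:
    - {"slide":[-8,25,0],"angular":[0,0,0],"fingers":1}
    - {"slide":[-16,50,0],"angular":[0,0,0],"fingers":1}
    - {"slide":[-22,72,0],"angular":[0,0,0],"fingers":1}
    - {"slide":[-22,77,5],"angular":[0,0,0],"fingers":1}
    - {"slide":[-22,77,20],"angular":[0,0,0],"fingers":1}
    - {"slide":[-22,77,32],"angular":[0,0,0],"fingers":1}
    - {"slide":[-22,77,38],"angular":[0,0,0],"fingers":1}
    - {"slide":[-22,77,41],"angular":[0,0,0],"fingers":1}
    - {"slide":[-22,77,41],"angular":[0,0,0],"fingers":1}

```text
clock: 19.23
tcp_pos: [0.4401, 0.1647, 0.0824]
orientation: [-0.001, -0.631, 0.776, 0.0]
wrist_force: [-0.1, -0.3, -0.8]
finger_gap: 0.0001
grip_force: 0.0
```

Request:
jog_arm:
  moves:
    - {"slide":[0,-3,0],"angular":[0,0,0],"fingers":1}
    - {"slide":[0,-6,0],"angular":[0,0,0],"fingers":1}
    - {"slide":[0,-9,0],"angular":[0,0,0],"fingers":1}
    - {"slide":[0,-12,0],"angular":[0,0,0],"fingers":1}
    - {"slide":[0,-16,0],"angular":[0,0,0],"fingers":1}
    - {"slide":[0,-20,0],"angular":[0,0,0],"fingers":1}

```text
clock: 19.73
tcp_pos: [0.4599, 0.1613, 0.0835]
orientation: [-0.0, -0.631, 0.776, 0.0]
wrist_force: [-2.7, 0.6, 2.2]
finger_gap: 0.0003
grip_force: 1.4
```

Request:
jog_arm:
  moves:
    - {"slide":[0,-6,0],"angular":[0,0,0],"fingers":1}
    - {"slide":[0,-12,0],"angular":[0,0,0],"fingers":1}
    - {"slide":[0,-18,0],"angular":[0,0,0],"fingers":1}
    - {"slide":[0,-24,0],"angular":[0,0,0],"fingers":1}
    - {"slide":[0,-30,0],"angular":[0,0,0],"fingers":1}
    - {"slide":[0,-36,0],"angular":[0,0,0],"fingers":1}
    - {"slide":[0,-42,0],"angular":[0,0,0],"fingers":1}
    - {"slide":[0,-46,0],"angular":[0,0,0],"fingers":1}
    - {"slide":[0,-48,0],"angular":[0,0,0],"fingers":1}
    - {"slide":[0,-48,0],"angular":[0,0,0],"fingers":1}

```text
clock: 20.57
tcp_pos: [0.5078, 0.1514, 0.0833]
orientation: [0.0, -0.631, 0.776, -0.0]
wrist_force: [0.6, -0.3, 0.6]
finger_gap: 0.0002
grip_force: 0.0
```

```bash
python3 - <<'E'
from h import *
s=get_state();d=s['tcp_pos']-box(0,0,0);print(s['clock'],s['tcp_pos'],d@U,d@V,s['wrist_force'])
p,W=T('top'); save('t1.png',cv2.resize(p['color'][180:340,190:430],None,fx=3,fy=3,interpolation=cv2.INTER_CUBIC))
for r in tip_of('cover_grip',p)[:2]: X=ray(p,W,r['point'],.0875)-box(0,0,0); print(r['p'],r['point'],X@U,X@V)
E
```

```text
20.5667 [0.5078 0.1514 0.0833] 0.011630107001821578 0.06711412446898007 [ 0.5792 -0.2649  0.5539]
0.72 [258.4, 239.8] 0.032416155473600064 0.07034102706559578
0.6 [342.0, 275.7] 0.004756773805841962 -0.09155223655774643
```

Request:
jog_arm:
  moves:
    - {"slide":[0,-1.5,0],"angular":[0,0,0],"fingers":1}
    - {"slide":[0,-3,0],"angular":[0,0,0],"fingers":1}
    - {"slide":[0,-3,0],"angular":[0,0,0],"fingers":1}

```text
clock: 20.92
tcp_pos: [0.5096, 0.1511, 0.0833]
orientation: [-0.0, -0.631, 0.776, 0.0]
wrist_force: [-1.7, 0.8, 1.4]
finger_gap: -0.0002
grip_force: 0.9
```

Request:
jog_arm:
  moves:
    - {"slide":[0,-1.5,0],"angular":[0,0,0],"fingers":1}
    - {"slide":[0,-3,0],"angular":[0,0,0],"fingers":1}
    - {"slide":[0,-3,0],"angular":[0,0,0],"fingers":1}

```text
clock: 21.17
tcp_pos: [0.5129, 0.1504, 0.0833]
orientation: [0.0, -0.631, 0.776, 0.0]
wrist_force: [-1.8, 0.8, 1.8]
finger_gap: 0.0005
grip_force: 1.0
```

Request:
jog_arm:
  moves:
    - {"slide":[0,-1,0],"angular":[0,0,0],"fingers":1}
    - {"slide":[0,-2,0],"angular":[0,0,0],"fingers":1}
    - {"slide":[0,-2,0],"angular":[0,0,0],"fingers":1}

```text
clock: 21.42
tcp_pos: [0.5138, 0.1502, 0.0832]
orientation: [-0.001, -0.631, 0.776, 0.001]
wrist_force: [-5.6, 0.7, 3.3]
finger_gap: 0.0001
grip_force: 2.8
```

```bash
python3 - <<'E'
from h import *
s=get_state();d=s['tcp_pos']-box(0,0,0);print(s['clock'],s['tcp_pos'],d@U,d@V,s['wrist_force'])
for c in ['top','side']:
    p,W=T(c)
    for r in tip_of('cover_grip',p)[:1]: X=ray(p,W,r['point'],.0875)-box(0,0,0); print(c,r['p'],r['point'],X@U,X@V)
    if c=='top': save('t1.png',cv2.resize(p['color'][180:340,190:430],None,fx=3,fy=3,interpolation=cv2.INTER_CUBIC))
E
```

```text
21.4167 [0.5138 0.1502 0.0832] 0.017745513542653465 0.06717575028433956 [-5.5591  0.6755  3.2585]
top 0.87 [259.4, 236.0] 0.03953058940722936 0.07026413539069457
side 0.72 [302.2, 197.9] 0.038861060948617916 0.07099909261205355
```

View pics/t1.png

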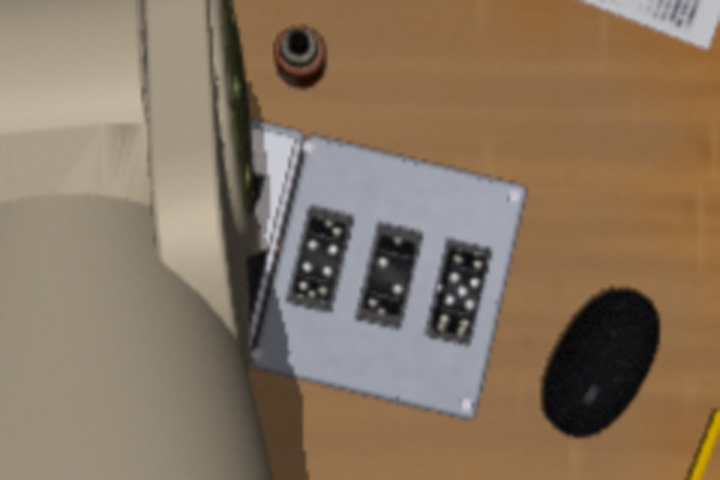

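The stop is reached (force up, bar ~66–70 mm from its start), the wheels still show 4, 2, 5, and the mouse and bottle are undisturbed. I'll back off and lift.

Request:
jog_arm:
  moves:
    - {"slide":[0,6,0],"angular":[0,0,0],"fingers":1}
    - {"slide":[0,12,0],"angular":[0,0,0],"fingers":1}
    - {"slide":[0,12,-20],"angular":[0,0,0],"fingers":1}
    - {"slide":[0,12,-50],"angular":[0,0,0],"fingers":1}
    - {"slide":[0,12,-80],"angular":[0,0,0],"fingers":1}
    - {"slide":[0,12,-110],"angular":[0,0,0],"fingers":1}
    - {"slide":[0,12,-120],"angular":[0,0,0],"fingers":1}
    - {"slide":[0,12,-120],"angular":[0,0,0],"fingers":1}
    - {"slide":[0,12,-120],"angular":[0,0,0],"fingers":1}

```text
clock: 22.37
tcp_pos: [0.5033, 0.1523, 0.2033]
orientation: [0.001, -0.631, 0.776, -0.0]
wrist_force: [0.2, -0.3, -0.2]
finger_gap: -0.0002
grip_force: 0.0
```

```bash
python3 - <<'E'
from h import *
s=get_state(); print(s['clock'],s['tcp_pos'],s['wrist_force'],np.abs(s['qvel']).max())
for c in ['side','wrist']:
    p,W=T(c)
    for r in tip_of('cover_grip',p)[:1]: X=ray(p,W,r['point'],.0875)-box(0,0,0); print(c,r['p'],X@U,X@V)
    if c=='side':
        for n in ['mouse','red_case','eye_drops']: print(n,[np.round(ray(p,W,r['point'],0)[:2],3) for r in tip_of(n,p)[:2]])
print(hand_in())
E
```

```text
22.3667 [0.5033 0.1523 0.2033] [ 0.2265 -0.3288 -0.1903] 0.039599469023058796
side 0.9 0.04080480927431231 0.06904522194766728
mouse [array([ 0.42 , -0.103]), array([0.522, 0.211])]
red_case [array([0.579, 0.242])]
eye_drops [array([0.658, 0.159]), array([0.617, 0.097])]
wrist 0.77 0.034835240489740266 0.06547921852769777
the job is handed in; nothing more can be done
None
```

I handed the job in at about 22 s of the 67 s allowed: the wheels read 4, 2, 5, the cover was pushed to its stop, the mouse, red case and eye-drop bottle had not visibly moved, and the judge returned no verdict.

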